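Slide the punch crate home into its dock

TASK

Push the tall crate of steel punches across the bench into its U-shaped aluminium dock, until its base board rests squarely against the stop at the far end of the dock, then take the hand away. It is heavy and tips easily, so push steadily with the fingertips low on the edge of its base board: never touch the green box or the punches above, never tip, lift or carry the crate, and leave the bottle and the jar beside the dock where they stand.

Things in the scene. Friction and masses are not known exactly. Their poses are not given: they have to be found in the camera images.
- crate: loose crate, 0.7 to 1 kg, 151 mm tall: a plywood base board, 110 mm along its x, 130 mm along its y, its vertical edges 4 to 24 mm above the bench, on four rubber feet (friction about 0.65 to 0.95), with a slim green box fixed on its middle, so the board juts out 28 mm all round. Origin: centre of the underside; z up; x points to the side that goes to the dock's stop, roughly away from the robot
- crate_edge (a point): middle of the base board's edge on the crate's -x side (towards the robot), 14 mm above the bench: push at such a height on this or the other edges. The crate starts before the dock's mouth, up to 100 mm out of line with it to either side and turned by up to 0.2 rad to it
- punch_box: green box with steel bands and a brass plate on the crate, 54 mm along x, 74 mm along y, walls 24 to 114 mm above the bench, the steel punches' round heads up to 151 mm; part of the crate, not to be touched. Origin: centre of its underside, 24 mm above the crate's origin; axes as the crate's
- dock: fixed U of aluminium bars 20 mm high, open to its -x (towards the robot). Origin, on the bench: where the crate's origin lies when it is home; x points into the dock, z up. Side rails from x = 5 to 55 mm, inner faces at y = +73 and -73 mm (8 mm play each side of the board), then flared outward by 0.5 rad to x = -22 mm. The crate at home stands 60 mm proud of the straight rails
- dock_stop (a point): middle of the inner face of the dock's stop, 55 mm along x from the dock's origin, 10 mm above the bench; axes as the dock's. The board's far edge ends against it
- oil_bottle: small brown dropper bottle with black cap, 33 mm wide, 102 mm tall, loose, standing to one side of the dock; leave it alone. Origin: centre of its underside
- flux_jar: small round dark jar with clear top, 47 mm wide, 35 mm tall, loose, standing to one side of the dock; leave it alone. Origin: centre of its underside

How it is judged:
At the end, for the whole second after the job is handed in: The crate stands upright and still between the dock's rails with its base board against the stop: within 7 mm of touching it, within 12 mm of the dock's centre line, square to within 0.06 rad (x of crate in the frame of dock between -0.007 and 0.005 m and y of crate in the frame of dock between -0.012 and 0.012 m and angle between the x axis of crate and the x axis of dock, either way round below 0.06 rad and angle between crate's own z axis and vertical below 0.03 rad and height (world z) of crate below 0.004 m and linear speed of crate below 0.01 m/s).
It fails at once if the crate is tipped (more than 0.12 rad from upright) (angle between crate's own z axis and vertical above 0.12 rad).
It fails at once if the crate is lifted (its underside more than 12 mm above the bench) (height (world z) of crate above 0.012 m).
It fails at once if the green box or its punches are touched by the robot (more than 1 N) (contact force between any of the arm, the fingers and punch_box above 1 N).
It fails at once if the crate is shoved (faster than 0.3 m/s) (linear speed of crate above 0.3 m/s).
It fails at once if the bottle or the jar is moved (more than 15 mm) (distance of any of oil_bottle, flux_jar from where it was at the start of the episode above 0.015 m).
It also fails if it takes over 54 s, if anything falls off the work surface, if the arm or the gripper's body presses on something with over 40 N, if the wrist force passes 120 N, or if a joint passes its speed limit or range.

ROBOT

A 6-joint arm with a two-finger parallel gripper is mounted at the origin on a cart in front of the work surface, level with it; the furniture and walls round the work are solid. World frame = base frame: x ahead of the robot, y to its left, z up, the work surface at z = 0. Lengths are in m, angles in rad, forces in N, time in s.
With the tool pointing down it reaches from about 0.375 to 0.9 m from the base axis. Payload 3.1 kg.
Tool frame: the origin (TCP) lies at the very end of the fingers, on their centre line; the grasp point (between the pads) lies 19 mm behind it; z points along the fingers, y is the direction in which the jaws open and shut (so a half turn about z gives the same grasp; the last joint's range is limited). The gripper opens to 87 mm and grips with 3 to 60 N. Pads are 19 mm wide; open, the fingers measure 117 mm over their backs; the gripper's body (75 mm by 190 mm) begins 51 mm behind the grasp point.
Start: joints at [-1.47, 0.527, 1.433, -0, 1.181, -0.178], TCP at [0.172, -0.601, 0.223] pointing down, gripper open.
Joint ranges: [-3.08, 3.08], [-0.75, 2.2], [0.22, 2.44], [-1.43, 4.57], [0, 2.65], [-2.85, 2.85]. Speed limits (rad/s): [2.79, 2.79, 3.14, 3.14, 3.14, 3.14].

INTERFACE

Orientations are given as a unit quaternion [w, x, y, z].
In Python, from workcell import robot, grab_frame, workorder gives the robot as it stands. Calls block until the motion is done:
- robot.move_pose(position, orientation): joint-space move of the TCP to a pose.
- robot.move_linear(position, attitude=None, rate=0.15, until_force=None): straight line of the TCP; attitude=None keeps the orientation; rate is the mean speed in m/s. With until_force (N) it stops when the force on the tool has changed by that much, and returns True; else False.
- robot.move_j(angles): joint-space move.
- robot.grip(opening, f_grip=None): opening from 0.0 (shut) to 1.0 (fully open); f_grip is the grip in N (None keeps the last); returns when the fingers have stopped.
- robot.hold(seconds).
- robot.inverse_kinematics(position, orientation): joint angles nearest the present ones, or None.
- robot.sense(): the state.
- grab_frame(name): name is "scene" or "top"; returns a dict with "img" (400x640x3 uint8, red, green, blue), "intrinsics" (3x3 intrinsics, pixels), "world_from_camera" (4x4, takes a point from camera to world coordinates). Camera axes: x right, y up, looking along -z (the intrinsics and any distortion apply to the point x, -y, -z); pixel columns grow to the right and rows downward; lengths in m; the calibration is good to about 2 mm. A picture is of the moment at which its call begins. There is no depth.
A pose or a line that the arm cannot do raises robot.MotionError and nothing moves.
- workorder.hand_in(): hands the job in, once; it reports no verdict.
The state is a dict: "t": time; "joints": joint angles; "qd": joint speeds; "effort": joint torques, N m; "tcp_pos": TCP position; "ee_rot": TCP orientation; "ft_force": force on the tool from outside, world axes, zero at the start; "moment": the same for the moment, N m; "finger_gap": opening from 0.0 (shut) to 1.0 (fully open).
Only numpy, scipy, OpenCV 4.12 (cv2) and the standard library are available. Lean on these libraries where they do the work, as an engineer would, in place of code of your own. Each camera call takes 0.05 s, during which the arm holds its last target. There are 200 camera calls.

## Working session

There is one attempt and no reset: what is moved stays moved. The work goes in short steps, each a Python script; the robot and the scene stay as the last script left them, time stands still between calls to the robot, and variables do not carry over. Pictures are saved under pics/ and viewed, about 8 in all and at most 12, crops included, and the job is handed in when it is done.

```bash
mkdir -p pics; python3 - <<'E'
from workcell import robot, grab_frame
import cv2,numpy as np
for n in("scene","top"):
    f=grab_frame(n); cv2.imwrite(f"pics/{n}0.png",f["img"][:,:,::-1]); print(n,f["intrinsics"],f["world_from_camera"],[k for k in f])
s=robot.sense();print(s["t"],s["tcp_pos"],s["ee_rot"])
E
```

```text
scene [[373.79403006   0.         315.09383301]
 [  0.         373.79403006 199.56850882]
 [  0.           0.           1.        ]] [[-0.79001896  0.2832132  -0.54374656  0.11934863]
 [-0.61303559 -0.35396072  0.70632795  0.6617129 ]
 [ 0.00757647  0.89134847  0.45325545  0.44399042]
 [ 0.          0.          0.          1.        ]] ['img', 'intrinsics', 'world_from_camera']
top [[499.46908867   0.         317.5559809 ]
 [  0.         499.46908867 195.9716571 ]
 [  0.           0.           1.        ]] [[-7.04013186e-02  9.77087977e-01 -2.00855020e-01  3.58502377e-01]
 [-9.97518203e-01 -6.87486809e-02  1.52004527e-02  6.21277876e-02]
 [ 1.04366186e-03  2.01426671e-01  9.79503041e-01  1.13771621e+00]
 [ 0.00000000e+00  0.00000000e+00  0.00000000e+00  1.00000000e+00]] ['img', 'intrinsics', 'world_from_camera']
0.1 [ 0.17196385 -0.60019638  0.22168375] [-9.68514681e-04  9.90298344e-01  1.38954133e-01  3.85964820e-05]
```

View pics/scene0.png

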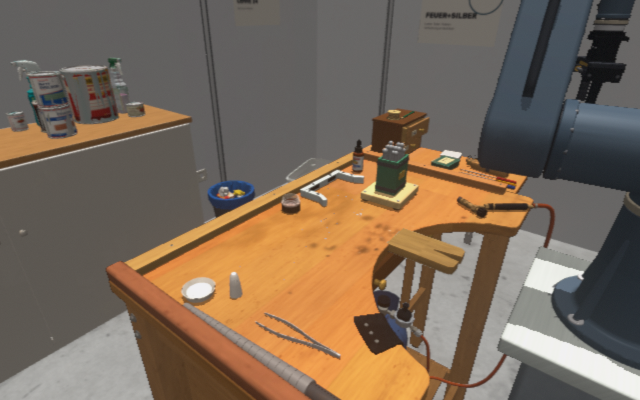

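View pics/top0.png

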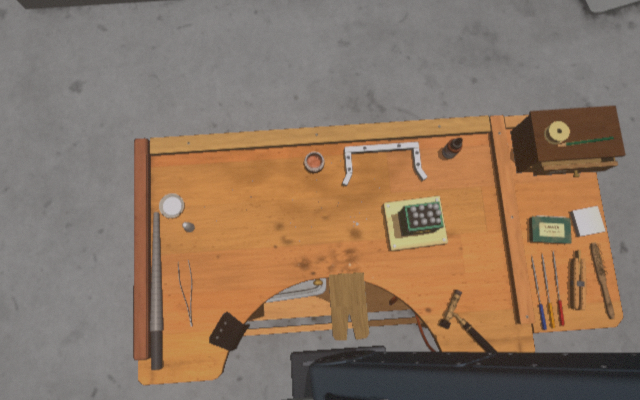

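The top view shows the crate board around (415,222), the dock at x 345–425 and y 143–182, the jar at (314,161) and the bottle at (454,147). The scene view shows the same things. Next I'll measure with masks.

```bash
cat > h.py <<'E'
import cv2,numpy as np
from workcell import robot, grab_frame, workorder
def ray(f,uv,z):
    K=f["intrinsics"];T=f["world_from_camera"]
    uv=np.atleast_2d(uv).astype(float)
    d=np.c_[(uv[:,0]-K[0,2])/K[0,0],-(uv[:,1]-K[1,2])/K[1,1],-np.ones(len(uv))]@T[:3,:3].T
    o=T[:3,3]; return (o+d*((z-o[2])/d[:,2])[:,None])[:,:2]
def project(f,p):
    K=f["intrinsics"];T=f["world_from_camera"]
    c=(np.atleast_2d(p)-T[:3,3])@T[:3,:3]
    return np.c_[K[0,0]*c[:,0]/-c[:,2]+K[0,2],-K[1,1]*c[:,1]/-c[:,2]+K[1,2]]
def board_mask(f,box=None):
    h=cv2.cvtColor(f["img"],cv2.COLOR_RGB2HSV)
    m=cv2.inRange(h,(20,40,130),(35,150,255))
    if box: k=np.zeros_like(m);k[box[1]:box[3],box[0]:box[2]]=255;m&=k
    n,l,s,_=cv2.connectedComponentsWithStats(m); 
    return (l==1+np.argmax(s[1:,4])).astype(np.uint8)*255
E
python3 - <<'E'
from h import *
f=grab_frame("top")
h=cv2.cvtColor(f["img"],cv2.COLOR_RGB2HSV)
for p in[(395,240),(430,240),(390,215),(350,160),(380,149),(420,160),(330,220),(435,203),(415,251)]: print(p,h[p[1],p[0]])
m=board_mask(f,(370,185,460,260))
c=max(cv2.findContours(m,0,2)[0],key=cv2.contourArea)
w=ray(f,c[:,0],.024); r=cv2.minAreaRect((w*1000).astype(np.float32)); print(r)
d=cv2.inRange(h,(0,0,140),(180,60,255)); d[:, :330]=0;d[:,435:]=0;d[190:]=0;d[:138]=0
c2=max(cv2.findContours(d,0,2)[0],key=cv2.contourArea)[:,0]; wd=ray(f,c2,.02)
print("dock area",len(c2)); r2=cv2.minAreaRect((wd*1000).astype(np.float32)); print(r2)
o=f["img"].copy(); o[m>0]=o[m>0]//2+np.array([127,0,0],np.uint8); o[d>0]=o[d>0]//2+np.array([0,0,127],np.uint8)
a=cv2.resize(o[130:260,290:480],None,fx=4,fy=4,interpolation=0)
cv2.imwrite("pics/m1.png",a[:,:,::-1])
a=cv2.resize(f["img"][130:260,290:480],None,fx=4,fy=4,interpolation=2);cv2.imwrite("pics/m2.png",a[:,:,::-1])
E
```

```text
(395, 240) [ 27  78 200]
(430, 240) [ 27  82 199]
(390, 215) [ 26  78 194]
(350, 160) [176   9 196]
(380, 149) [  6   8 160]
(420, 160) [ 12  56 187]
(330, 220) [ 15 160 179]
(435, 203) [ 52  30 128]
(415, 251) [ 13 154 190]
((511.1546325683594, -170.0825958251953), (107.60557556152344, 127.39879608154297), 3.36234712600708)
dock area 73
((656.7202758789062, -111.51502227783203), (90.07170867919922, 192.42555236816406), 0.48471131920814514)
```

View pics/m1.png

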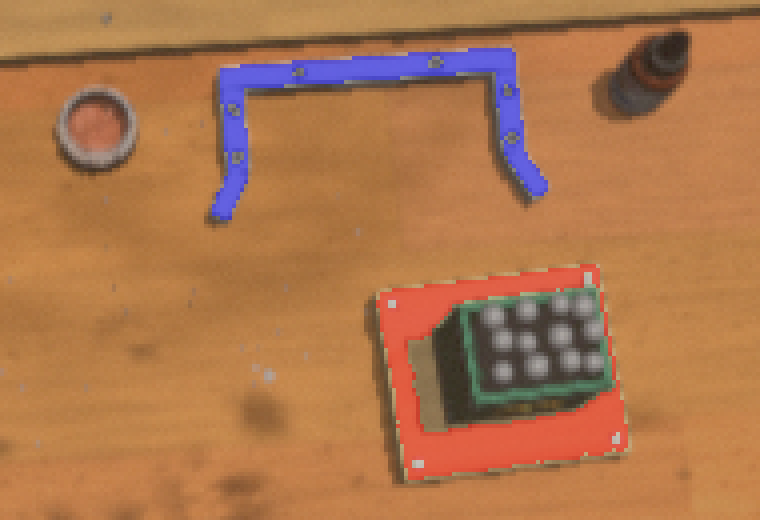

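View pics/m2.png

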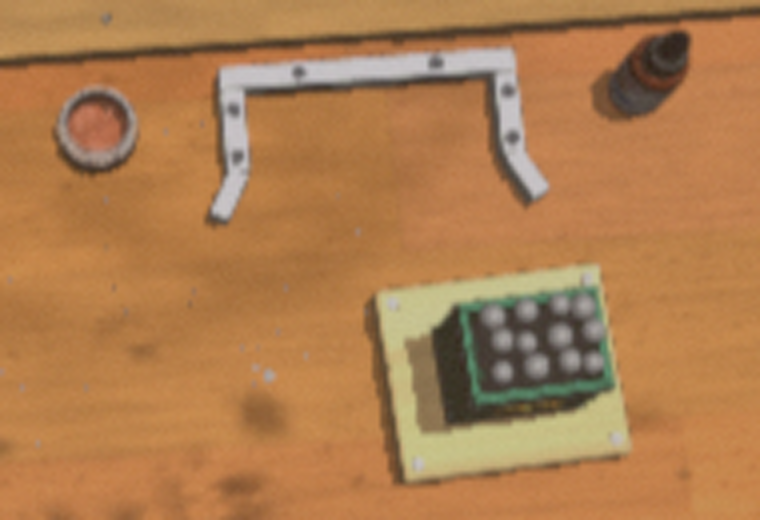

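```bash
cat >> h.py <<'E'
def crate(f,box=(330,135,470,300)):
    c=max(cv2.findContours(board_mask(f,box),0,2)[0],key=cv2.contourArea)
    (x,y),(a,b),t=cv2.minAreaRect((ray(f,c[:,0],.024)*1000).astype(np.float32))
    if t>45: t-=90; a,b=b,a
    return np.array([x/1000,y/1000]),np.radians(t),(a,b)
E
python3 - <<'E'
from h import *
f=grab_frame("top"); im=f["img"].astype(int)
h=cv2.cvtColor(f["img"],cv2.COLOR_RGB2HSV)
d=cv2.inRange(h,(0,0,140),(180,60,255)); d[:, :330]=0;d[:,435:]=0;d[190:]=0;d[:138]=0
def fit(p):
    vx,vy,x,y=cv2.fitLine(ray(f,p,.02).astype(np.float32),cv2.DIST_HUBER,0,1e-3,1e-3).ravel(); return np.array([x,y]),np.array([vx,vy])
si=[(c,np.where(d[138:165,c])[0].max()+138+.5) for c in range(355,411) ]
so=[(c,np.where(d[138:165,c])[0].min()+138-.5) for c in range(355,411)]
rows=range(158,168)
li=[(np.where(d[r,330:380])[0].max()+330+.5,r) for r in rows]
ri=[(np.where(d[r,395:435])[0].min()+395-.5,r) for r in rows]
L={k:fit(v) for k,v in dict(si=si,so=so,li=li,ri=ri).items()}
for k,(p,v) in L.items():print(k,p,v,"ang",np.degrees(np.arctan2(v[1],v[0])))
def X(a,b):
    t=np.linalg.solve(np.c_[a[1],-b[1]],b[0]-a[0]);return a[0]+t[0]*a[1]
A,B=X(L["si"],L["li"]),X(L["si"],L["ri"]);print("corners",A,B,"width",np.linalg.norm(A-B))
u=(A-B)/np.linalg.norm(A-B); ex=np.array([u[1],-u[0]]); yaw=np.arctan2(ex[1],ex[0]); m=(A+B)/2
print("yaw",yaw,"stop",m,"origin",m-.055*ex,"bar thick",abs((L["so"][0]-m)@ex))
print("crate",crate(f))
print("jar z35",ray(f,(314,161),.035),"bottle base",ray(f,(290+635/4,130+98/4),.0))
# second view height check
g=grab_frame("scene"); bm=board_mask(g,(350,165,430,215)); c=max(cv2.findContours(bm,0,2)[0],key=cv2.contourArea)[:,0]
print("scene mask extremes",[c[i].tolist() for i in(c[:,0].argmin(),c[:,0].argmax(),c[:,1].argmin(),c[:,1].argmax())])
p,t,_=crate(f);R=np.array([[np.cos(t),-np.sin(t)],[np.sin(t),np.cos(t)]])
for z in(.024,.004):print(z,project(g,[np.r_[p+R@[sx*.055,sy*.065],z] for sx,sy in((-1,-1),(1,-1),(1,1),(-1,1))]).round(1).tolist())
print("dock corners in scene",project(g,[np.r_[A,.02],np.r_[B,.02]]).round(1).tolist())
cv2.imwrite("pics/s2.png",cv2.resize(g["img"][135:225,270:440],None,fx=4,fy=4,interpolation=2)[:,:,::-1])
E
```

```text
si [ 0.6874853  -0.11862861] [ 0.00435549 -0.9999905 ] ang -89.75044
so [ 0.7015041 -0.1153083] [ 0.00286956 -0.9999959 ] ang -89.83558
li [ 0.66120774 -0.03854263] [0.99921775 0.03954539] ang 2.266375
ri [ 0.65087473 -0.18555525] [0.9999067  0.01365972] ang 0.78266877
corners [ 0.687132   -0.03751664] [ 0.6877746  -0.18505117] width 0.14753594
yaw 0.0043555475 stop [ 0.68745327 -0.11128391] origin [ 0.6324538  -0.11152346] bar thick 0.01403318
crate (array([ 0.5107738 , -0.17012881]), np.float64(0.058056008785670285), (108.57675170898438, 127.28751373291016))
jar z35 [[0.66664118 0.04737907]] bottle base [[ 0.66995984 -0.27229883]]
scene mask extremes [[362, 191], [416, 186], [374, 182], [395, 202]]
0.024 [[418.5, 184.6], [381.4, 175.2], [359.5, 191.4], [399.3, 202.6]]
0.004 [[417.5, 191.2], [380.7, 181.6], [359.1, 198.2], [398.4, 209.8]]
dock corners in scene [[306.4, 188.2], [337.8, 171.4]]
```

View pics/s2.png

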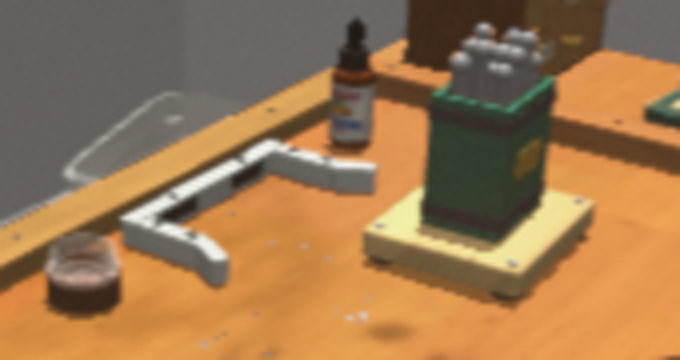

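The two views agree to about 1 px with the board top at 24 mm and the dock's top at 20 mm. Dock width measures 147.5 mm against 146 given. Plan: lean the tool 0.35 rad away from the crate, push it sideways on its -y edge by about 59 mm, which also squares it, then push from behind.

```bash
cat >> h.py <<'E'
from scipy.spatial.transform import Rotation as Ro
TH=.35; ORG=np.array([.6325,-.1115]); YAW=.008; ZT=.0115
TIP=.0095*np.cos(TH)   # leading corner ahead of the TCP
def att(a,s=1):
    d=np.array([np.cos(a),np.sin(a),0]); z=d*np.sin(TH)-np.array([0,0,np.cos(TH)])
    y=s*np.cross([0,0,1],d); q=Ro.from_matrix(np.c_[np.cross(y,z),y,z]).as_quat()
    return q[[3,0,1,2]]
def tcp(c,a,dist,z=ZT):  # TCP so that the fingertips' front lies dist short of c along direction a
    d=np.array([np.cos(a),np.sin(a)]); return np.r_[np.asarray(c)-d*(dist+TIP),z]
def st(m=""):
    s=robot.sense(); print(m,"t %.2f"%s["t"],s["tcp_pos"].round(4),s["ft_force"].round(1)); return s
E
python3 - <<'E'
from h import *
for name,a,c in(("side",YAW+np.pi/2,[.511,-.17]),("back",YAW,[.511,-.1115]),("home",YAW,ORG)):
    e=.065 if name=="side" else .055
    for s in(1,-1):
        for g,z in((e+.04,.2),(e+.04,ZT),(e,ZT)):
            j=robot.inverse_kinematics(tcp(c,a,g,z),att(a,s)); print(name,s,z,None if j is None else np.round(j,2))
E
```

```text
side 1 0.2 [-0.82  0.6   1.42  0.24  1.39  2.24]
side 1 0.0115 [-0.82  0.86  1.52  0.27  1.05  2.14]
side 1 0.0115 [-0.78  0.84  1.58  0.29  0.99  2.16]
side -1 0.2 [-0.82  0.6   1.42  0.24  1.39 -0.9 ]
side -1 0.0115 [-0.82  0.86  1.52  0.27  1.05 -1.  ]
side -1 0.0115 [-0.78  0.84  1.58  0.29  0.99 -0.98]
back 1 0.2 [-0.71  0.2   2.18  0.46  0.53 -2.66]
back 1 0.0115 [-0.71  0.78  2.35  2.41  0.35  1.58]
back 1 0.0115 [-0.63  0.76  2.25  2.19  0.25  1.89]
back -1 0.2 [-0.71  0.2   2.18  0.46  0.53  0.48]
back -1 0.0115 [-0.71  0.78  2.35  2.41  0.35 -1.56]
back -1 0.0115 [-0.63  0.76  2.25  2.19  0.25 -1.25]
home 1 0.2 [-0.52  0.35  1.93  0.32  0.58 -2.34]
home 1 0.0115 None
home 1 0.0115 None
home -1 0.2 [-0.52  0.35  1.93  0.32  0.58  0.81]
home -1 0.0115 [-0.52  0.75  2.05  1.35  0.18 -0.28]
home -1 0.0115 [-0.47  0.76  1.95  0.93  0.2   0.19]
```

```bash
sed -i 's/^TH=.35/TH=.2/; s/ZT=.0115/ZT=.012/' h.py; python3 - <<'E'
from h import *
for x in np.linspace(.45,.6325,7): 
    j=robot.inverse_kinematics(tcp([x,-.1115],YAW,.055),att(YAW,-1)); print(round(x,3),None if j is None else np.round(j,2))
a=YAW+np.pi/2; q=att(a,-1); p,t,_=crate(grab_frame("top"))
robot.grip(.65); 
robot.move_pose(tcp([p[0],p[1]],a,.065+.05,.2),q); st("above")
robot.move_linear(tcp(p,a,.065+.05),rate=.15); st("down")
robot.move_linear(tcp(p,a,.065+.012),rate=.08); st("near")
f=grab_frame("top"); cv2.imwrite("pics/near.png",cv2.resize(f["img"][130:290,330:530],None,fx=4,fy=3.7)[:,:,::-1])
cv2.imwrite("pics/near_s.png",cv2.resize(grab_frame("scene")["img"][120:240,290:470],None,fx=4,fy=4)[:,:,::-1])
E
```

```text
0.45 [-0.66  0.73  2.29  1.83  0.13 -0.92]
0.48 [-0.61  0.71  2.22  1.18  0.12 -0.22]
0.511 [-0.56  0.71  2.14  0.74  0.16  0.28]
0.541 [-0.52  0.72  2.07  0.5   0.21  0.56]
0.572 [-0.49  0.72  1.99  0.37  0.27  0.73]
0.602 [-0.46  0.73  1.92  0.29  0.32  0.84]
0.632 [-0.43  0.75  1.84  0.23  0.38  0.92]
above t 2.78 [ 0.5119 -0.2954  0.2001] [ 0.3 -0.3  0. ]
down t 4.18 [ 0.5129 -0.2948  0.0129] [-0.1 -0.2 -1. ]
near t 4.81 [ 0.5123 -0.256   0.0121] [ 0.6 -0.  -0.5]
```

View pics/near_s.png

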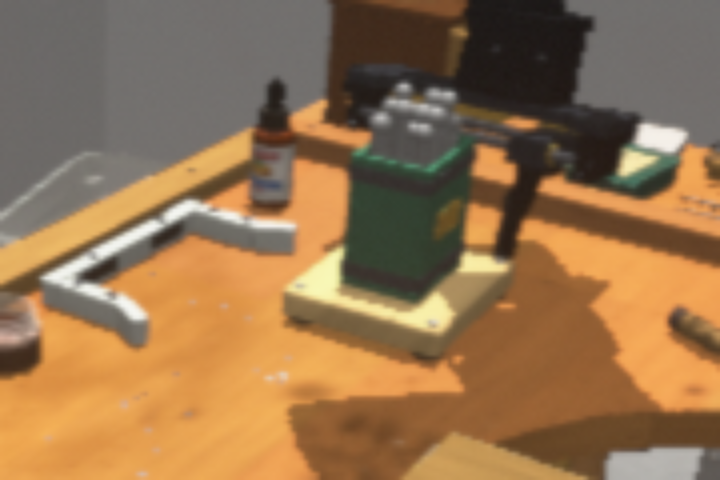

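The fingertips stand beside the board's right edge (about (505,260) in the crop), and the gripper body is clear of the green box. Now the sideways push.

```bash
python3 - <<'E'
from h import *
a=YAW+np.pi/2; x=.511
r=robot.move_linear(tcp([x,-.155],a,.065),rate=.03,until_force=30); st(f"p1 {r}")
r=robot.move_linear(tcp([x,-.1125],a,.065),rate=.035,until_force=30); st(f"p2 {r}")
robot.hold(.2)
robot.move_linear(tcp([x,-.1125],a,.065+.05),rate=.1); st("back")
f=grab_frame("top"); print(crate(f)); cv2.imwrite("pics/side.png",cv2.resize(f["img"][130:290,300:500],None,fx=4,fy=3.7)[:,:,::-1])
E
```

```text
p1 False t 5.96 [ 0.5119 -0.2294  0.012 ] [ 0.1 -2.5 -0.4]
p2 False t 7.33 [ 0.5114 -0.1865  0.012 ] [-0.5 -2.8  0.3]
back t 8.18 [ 0.5115 -0.2369  0.0119] [-0.7 -0.6 -0.2]
(array([ 0.51415533, -0.10985875]), np.float64(0.002284530583360751), (107.92469787597656, 123.375))
```

View pics/side.png

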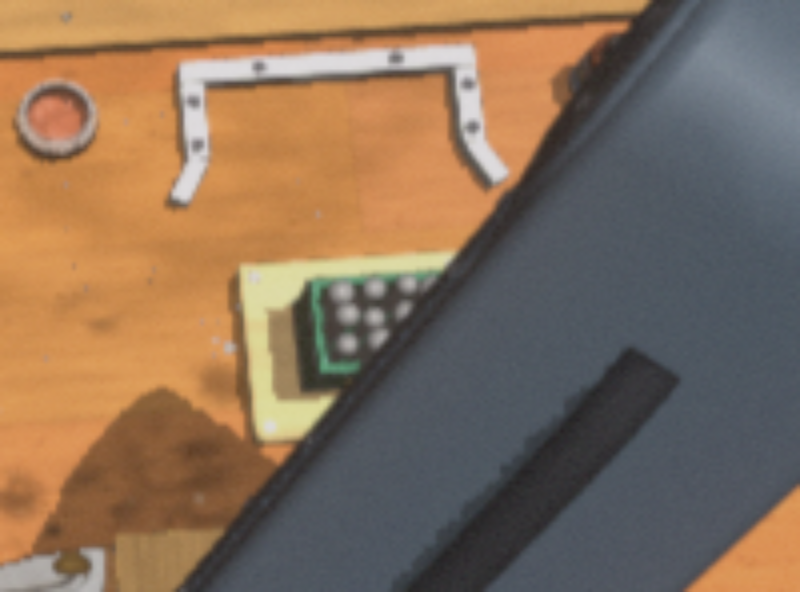

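Crate now at y of about -0.112 (from its left edge, as the right side is hidden by the arm), yaw about 0. Now going behind it.

```bash
sed -i 's/^TH=.2/TH=.15/' h.py; python3 - <<'E'
from h import *
s=st(); p=s["tcp_pos"]; robot.move_linear([p[0],p[1],.22],rate=.25)
c=[.514,-.1125]; q=att(YAW,-1)
for z in(.25,.1,ZT): print(z,robot.inverse_kinematics(tcp(c,YAW,.055+.015,z),q))
robot.move_pose(tcp(c,YAW,.055+.03,.25),q); st("above")
print("crate clear view?",crate(grab_frame("top")))
robot.move_linear(tcp(c,YAW,.055+.02),rate=.12); st("down")
cv2.imwrite("pics/back_s.png",cv2.resize(grab_frame("scene")["img"][120:240,290:470],None,fx=4,fy=4)[:,:,::-1])
E
```

```text
t 8.22 [ 0.5115 -0.2364  0.0119] [ 0.4  0.3 -0.7]
0.25 [-0.5614161   0.19242834  1.91859702  0.10250627  0.90651593  0.94316379]
0.1 [-0.5614161   0.48753455  2.08680943  0.18729174  0.44748528  0.83727648]
0.012 [-0.5614161   0.70527418  2.1319894   0.42884271  0.19499118  0.58484281]
above t 10.71 [ 0.4198 -0.1135  0.2497] [ 0.3 -0.6 -0.1]
crate clear view? (array([ 0.51521808, -0.11252408]), np.float64(0.012611058124555567), (106.56706237792969, 128.1693878173828))
down t 12.89 [ 0.4297 -0.1133  0.0123] [ 0.5  0.5 -0.5]
```

View pics/back_s.png

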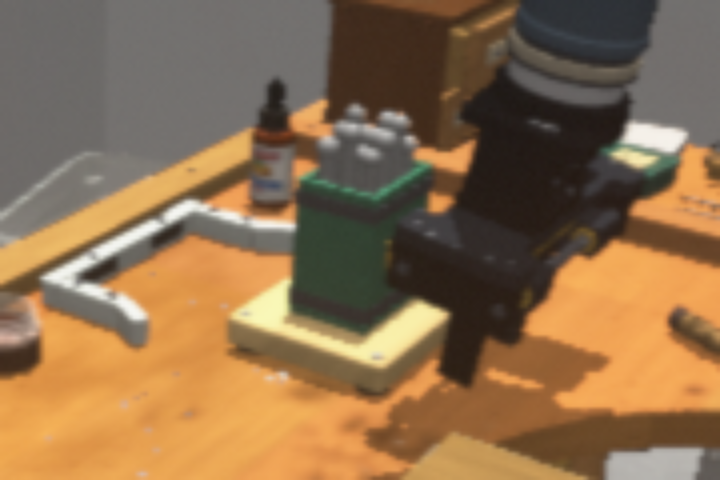

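The fingers are behind the back edge (about (455,370) in the crop), and the crate is in line at y -0.1125 and yaw 0.013. I'll push to 25 mm short of home and check.

```bash
python3 - <<'E'
from h import *
d=np.array([np.cos(YAW),np.sin(YAW)])
r=robot.move_linear(tcp(ORG-.115*d,YAW,.055),rate=.03,until_force=30); st(f"c {r}")
r=robot.move_linear(tcp(ORG-.025*d,YAW,.055),rate=.04,until_force=30); st(f"p {r}")
f=grab_frame("top"); print(crate(f)); cv2.imwrite("pics/mid.png",cv2.resize(f["img"][130:260,300:480],None,fx=4,fy=4)[:,:,::-1])
E
```

```text
c False t 13.88 [ 0.4515 -0.1121  0.012 ] [-5.3 -2.1  2.9]
p False t 16.27 [ 0.5381 -0.1099  0.0113] [-8.1 -0.2  6. ]Traceback (most recent call last):
  File "<stdin>", line 5, in <module>
  File "h.py", line 19, in crate
    c=max(cv2.findContours(board_mask(f,box),0,2)[0],key=cv2.contourArea)
                           ~~~~~~~~~~^^^^^^^
  File "h.py", line 17, in board_mask
    return (l==1+np.argmax(s[1:,4])).astype(np.uint8)*255
                 ~~~~~~~~~^^^^^^^^^
    return _wrapfunc(a, 'argmax', axis=axis, out=out, **kwds)
    return bound(*args, **kwds)
ValueError: attempt to get argmax of an empty sequence
```

```bash
python3 - <<'E'
from h import *
a=cv2.resize(grab_frame("scene")["img"][120:240,260:440],None,fx=3,fy=3); b=cv2.resize(grab_frame("top")["img"][120:260,290:480],None,fx=1.8,fy=1.8)
o=np.zeros((620,540,3),np.uint8)[:600]; o[:360]=a; o[360:360+b.shape[0],:b.shape[1]]=b[:240]
cv2.imwrite("pics/mid.png",o[:,:,::-1])
E
```

```text
(no output)
```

View pics/mid.png

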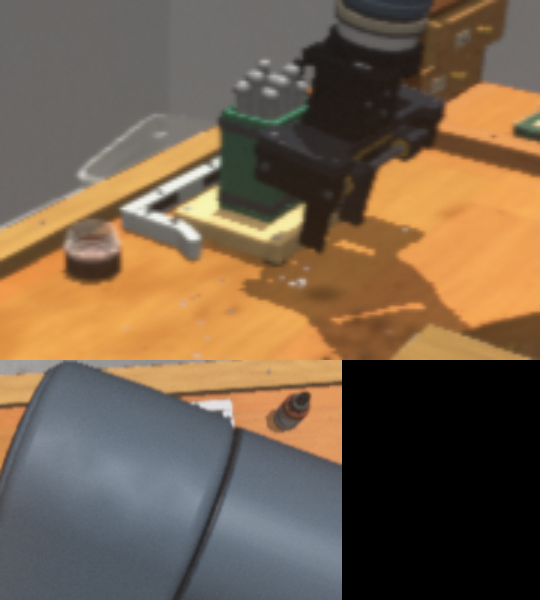

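Scene view: the crate is upright and its front is between the rails, with the fingers on the back edge. The top view is blocked by the arm. Continuing slowly, with a force stop for the last stretch.

```bash
python3 - <<'E'
from h import *
d=np.array([np.cos(YAW),np.sin(YAW)])
r=robot.move_linear(tcp(ORG-.007*d,YAW,.055),rate=.025,until_force=25); st(f"a {r}")
r=robot.move_linear(tcp(ORG+.004*d,YAW,.055),rate=.01,until_force=15); st(f"b {r}")
robot.hold(.2)
p=tcp(ORG-.04*d,YAW,.055); robot.move_linear(p,rate=.08); st("off")
robot.move_linear(np.r_[p[:2]-.03*d,.25],rate=.2)
robot.move_j(np.r_[-1.3,robot.sense()["joints"][1:]]); st("clear")
f=grab_frame("top"); c,t,s=crate(f); e=c-ORG; print(c,t,s,"in dock",e@d,e@[-d[1],d[0]])
cv2.imwrite("pics/end.png",cv2.resize(f["img"][130:260,290:480],None,fx=4,fy=4,interpolation=2)[:,:,::-1])
E
```

```text
a False t 17.29 [ 0.5569 -0.1101  0.0112] [-6.   1.3  3.9]
b False t 18.54 [ 0.5672 -0.1099  0.0111] [-8.2  0.3  4.9]
off t 19.44 [ 0.5291 -0.1128  0.0122] [0.5 0.5 0.8]
clear t 22.28 [ 0.26   -0.4383  0.2489] [ 0.8 -0.4 -1.3]
[ 0.6313446  -0.10897594] 0.0005621808875666988 (109.44611358642578, 128.0439453125) in dock -0.0011351663068910661 0.0025332177770814807
```

View pics/end.png

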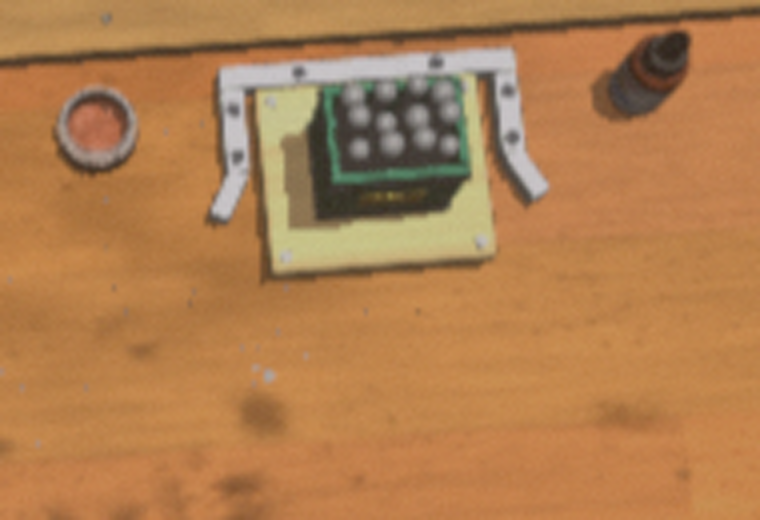

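The crate is between the rails, square (yaw 0.001), with an estimated x of -1 mm. The stop was never felt, though: the force stayed at the friction level of about 8 N. There is time for one gentle push until contact.

```bash
python3 - <<'E'
from h import *
d=np.array([np.cos(YAW),np.sin(YAW)]); q=att(YAW,-1); O=ORG+[0,.002]
robot.move_pose(tcp(O-.04*d,YAW,.085,.25),q)
robot.move_linear(tcp(O-.025*d,YAW,.055),rate=.15); st("down")
robot.move_linear(tcp(O-.006*d,YAW,.055),rate=.05)
r=robot.move_linear(tcp(O+.009*d,YAW,.055),rate=.01,until_force=16); st(f"push {r}")
p=tcp(O-.04*d,YAW,.055); robot.move_linear(p,rate=.08); st("off")
robot.move_linear(np.r_[p[:2]-.03*d,.25],rate=.2)
robot.move_j(np.r_[-1.3,robot.sense()["joints"][1:]]); st("clear")
f=grab_frame("top"); c,t,s=crate(f); e=c-ORG; print(c,t,s,"in dock",e@d,e@[-d[1],d[0]])
print("jar/bottle pixel check, no change vs start:",[np.abs(f["img"][a:b,x:y].astype(int)-cv2.imread("pics/top0.png")[a:b,x:y,::-1]).mean().round(2) for a,b,x,y in((148,175,300,330),(136,162,438,468))])
E
```

```text
down t 25.60 [ 0.5435 -0.1104  0.0127] [-0.6 -0.   1.5]
push True t 27.24 [ 0.5676 -0.1083  0.0108] [-1.1  0.3  0.1]
off t 27.88 [ 0.5287 -0.1107  0.0121] [ 0.3 -0.8 -0.6]
clear t 30.73 [ 0.2592 -0.4383  0.2489] [-0.3 -0.2  0.3]
[ 0.63182996 -0.10895255] -0.002494982467240734 (108.82255554199219, 128.0601348876953) in dock -0.0006496430827307943 0.0025527336102500486
jar/bottle pixel check, no change vs start: [np.float64(1.84), np.float64(2.06)]
```

```bash
python3 -c "
from workcell import workorder;workorder.hand_in()"
```

```text
the job is handed in; nothing more can be done
```

The crate is in its dock, with its base board against the stop as far as I could measure, and the job is handed in; no verdict was reported. I pushed it about 59 mm sideways on its right edge to line it up. Then I pushed it from behind with two spread fingertips low on the base board, the hand leaning away from the box. I backed the hand off and handed in at about 31 s.

**Last checks** (top camera, in the dock's frame):

| Check | Measured | Allowed |
|---|---|---|
| Crate x | -0.6 mm | -7 to +5 mm |
| Crate y | +2.6 mm | ±12 mm |
| Squareness to the dock | about 0.01 rad (±0.01) | below 0.06 rad |
| Bottle and jar | image patches essentially unchanged | 15 mm |

- **First push:** it ended at the planned position with only sliding friction felt, about 8 N, so I had not confirmed the stop.
- **Second push:** a gentle push tripped the 16 N limit after moving the crate about 0.5 mm. That is above the largest friction I expect (about 9 N), so I take it as contact with the stop.
- **Less certain:** the dock's stop and rails gave angles differing by up to 0.03 rad, probably from image resolution, and I used 0.008. The arm blocked the top view during the rear push, so I checked the crate's position partway with the scene camera only.

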